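Count along the mould rack and push the ring mould into the third gap

TASK

The rack's gaps are counted from the end with the tall ball-topped post. Starting at that end, run a fingertip along the row of capped posts, pressing lightly on the rubber cap of the post that closes the first gap, then the second gap's, then the third gap's; then push the ring mould that stands in front of the rack along the table into the third gap, all the way in so that it no longer sticks out past the posts. Only push it, never pick it up, and leave the other loose things where they are.

Things in the scene. Friction and masses are not known exactly. Their poses are not given: they have to be found in the camera images.
- rack: fixed wooden divider rack on the table. Origin at table height, middle of the row of front posts; +x points into the gaps (away from the robot), +y along the row to the left. Five 14 mm posts stand at x = 0, y = -160, -80, 0, 80, 160 mm, forming four gaps (centres y = -120, -40, 40, 120 mm, 66 mm clear). One end post is tall.
- rack_back (a point): point on the back rail's face at table height, rack x = 65 mm, y = 0. The rail (45 mm high) closes all gaps behind; dividers 8 mm thick, 28 mm high run from each post to it. The rack has no floor: things slide in over the table. The outer two gaps hold a tub and a small ring mould; the two inner gaps are empty.
- tall_post: the fixed end post where counting starts: steel, 95 mm high with a 22 mm ball on top; at one of the ends of the row, rack y = +160 or -160 mm, differing from run to run. The gap next to it is the first. The other end has a post like the inner ones, with a fixed cap. Origin at its foot.
- cap_left: black domed rubber cap, 20 mm diameter, 16 mm high, on the post at rack y = +80 mm. Origin at the centre of its underside, 40 mm above the table; its top is at 56 mm. Gives downward on a spring: 0.4 N to start, 0.35 N more per mm, stop after 6 mm; springs back. 1 to 3 mm is a good press; a fingertip at that height can slide from cap to cap across the gaps.
- cap_middle: the same cap on the post at rack y = 0
- cap_right: the same cap on the post at rack y = -80 mm
- ring: plain steel ring mould to be pushed: an open ring of 55 mm outer diameter, 34 mm high, 50 to 90 g, standing on the table in front of the rack (on the robot's side), its centre 95 to 115 mm before the row of posts. Origin at the centre of its underside. Pushed against the back rail its centre is at rack x = 37 mm.
- small_ring: bystander: steel ring mould, 44 mm diameter, 34 mm high, in one of the outer gaps; origin at the centre of its underside
- small_tub: bystander: lidded tub, 61 mm diameter, 42 mm high, in the other outer gap; origin at the centre of its underside
- big_ring: bystander: wide steel ring mould, 69 mm diameter, 32 mm high, on the table at the left; origin at the centre of its underside
- white_tub: bystander: tub, 73 mm diameter, 64 mm high, at the right; origin at the centre of its underside
- brush: bystander: flat pastry brush 203 x 43 x 14 mm lying at the right, along x; origin at the centre of its underside
Not all that is in view belongs to the job. What is shaped like the tall_post but yellow is not meant.

How it is judged:
On the way, in this order (a step that is already met when the one before it is completed fails the run):
1. a fingertip touches the cap of the post between the first and second gaps, counted from the tall post (((y of tall_post in the frame of rack above 0 m and contact force between the fingers and cap_left above 0.3 N) or (not (y of tall_post in the frame of rack above 0 m) and contact force between the fingers and cap_right above 0.3 N))), for 0.04 s.
2. then the cap of the post between the second and third gaps (((y of tall_post in the frame of rack above 0 m and contact force between the fingers and cap_middle above 0.3 N) or (not (y of tall_post in the frame of rack above 0 m) and contact force between the fingers and cap_middle above 0.3 N))), for 0.04 s.
3. then the cap of the post between the third and fourth gaps (((y of tall_post in the frame of rack above 0 m and contact force between the fingers and cap_right above 0.3 N) or (not (y of tall_post in the frame of rack above 0 m) and contact force between the fingers and cap_left above 0.3 N))), for 0.04 s.
4. then the ring mould is pushed into the third gap (x of ring in the frame of rack between 0.024 and 0.05 m and height (world z) of ring below 0.006 m and angle between ring's own z axis and vertical below 0.1 rad and ((y of tall_post in the frame of rack above 0 m and y of ring in the frame of rack between -0.052 and -0.028 m) or (not (y of tall_post in the frame of rack above 0 m) and y of ring in the frame of rack between 0.028 and 0.052 m))), for 0.1 s.
At the end, for the whole second after the job is handed in: the ring mould stands flat and at rest on the table in the third gap from the tall post: its centre at least 24 mm behind the row of post centres (37 mm when against the back) and within 12 mm of the gap's middle line (all of step 4 and linear speed of ring below 0.01 m/s); the robot touches nothing.
It fails at once if a fingertip presses a cap with more than 30 N (contact force between the fingers and cap_left above 30 N or contact force between the fingers and cap_middle above 30 N or contact force between the fingers and cap_right above 30 N).
It fails at once if the ring mould is lifted more than 10 mm or carried (height (world z) of ring above 0.01 m).
It fails at once if the ring mould is tipped (angle between ring's own z axis and vertical above 0.4 rad).
It fails at once if another loose thing (either ring mould or tub, or the brush) is shifted by more than 20 mm (distance of any of small_ring, small_tub, big_ring, white_tub, brush from where it was at the start of the episode above 0.02 m).
It also fails if it takes over 61 s, if anything falls off the work surface, if the arm or the gripper's body presses on something with over 40 N, if the wrist force passes 120 N, or if a joint passes its speed limit or range.

ROBOT

A 6-joint arm with a two-finger parallel gripper is mounted at the origin on a cart in front of the work surface, level with it; the furniture and walls round the work are solid. World frame = base frame: x ahead of the robot, y to its left, z up, the work surface at z = 0. Lengths are in m, angles in rad, forces in N, time in s.
With the tool pointing down it reaches from about 0.35 to 0.875 m from the base axis. Payload 15.5 kg.
Tool frame: the origin (TCP) lies at the very end of the fingers, on their centre line; the grasp point (between the pads) lies 19 mm behind it; y points along the fingers, x is the direction in which the jaws open and shut, and the axes are right-handed (so a half turn about y gives the same grasp; the last joint's range is limited). The gripper opens to 85 mm and grips with 20 to 120 N. Pads are 22 mm wide; open, the fingers measure 114 mm over their backs; the gripper's body (76 mm by 85 mm) begins 54 mm behind the grasp point. The pads swing forward as they close: fully open they stand 13 mm farther back than shut.
Start: joints at [1.121, 0.494, 1.345, -0, 1.302, -0.096], TCP at [0.217, 0.586, 0.21] pointing down, gripper open.
Joint ranges: [-2.91, 2.91], [-0.82, 2.16], [0.22, 2.67], [-1.22, 4.37], [0.12, 2.79], [-3.08, 3.08]. Speed limits (rad/s): [1.89, 1.89, 2.57, 3.01, 3.01, 3.01].

INTERFACE

Orientations are given as [roll, pitch, yaw] about the fixed x, y, z axes, in that order (R = Rz(yaw) Ry(pitch) Rx(roll)).
In Python, from plant import read_state, optics, bot gives the robot as it stands.
- The arm moves only by the tool apply_moves, never from a script. Its argument "moves" is a list of rows, each a list of 5 numbers: the finger opening in mm, from 0 to 85.4, then the shift along the tool's x, y, z in mm, then the turn about the tool's y in rad. In form: [[jaw, tx, ty, tz, yaw], ...]. A call has 1 to 20 rows; each row shifts and turns the pose as measured when the row begins, along the tool's axes as they then stand; what a row does not reach is not made up. A row lasts 1/8 s, in which the tool goes at most 62.5 mm and 10.7 degrees, less where a joint would pass 70% of its speed; a pose out of reach is approached as far as the arm can. A call with a gripper value outside its range is refused whole. The fingers move at their own pace and stop on an object; "grip_force" is the grip in N (left out, the last holds). Time passes only in rows, so rows that do not move let the fingers close. It gives the time, the measured TCP pose, the force and the opening at its end, in the units of the state.
- read_state(): the state, without advancing time (a new reading comes with each control period).
- optics.read_camera(name): name is "scene" or "top" or "wrist"; returns a dict with "pixels" (420x560x3 uint8, red, green, blue), "fx", "fy", "cx", "cy" (pixels), "k1" (the pictures are not rectified: a ray, as slopes to the right and down, at radius r is drawn at 1 + k1 r^2 times it, then the intrinsics apply), "eye" and "attitude" of the camera in the world. Camera axes: x right, y up, looking along -z (the intrinsics and any distortion apply to the point x, -y, -z); pixel columns grow to the right and rows downward; lengths in m; the calibration is good to about 2 mm. A picture is of the moment at which its call begins. There is no depth.
- bot.finish_job(): hands the job in, once; it reports no verdict.
The state is a dict: "time_s": time; "joint_positions": joint angles; "joint_vel": joint speeds; "joint_torque": joint torques, N m; "tool_pos": TCP position; "ee_rot": TCP orientation; "force": force on the tool from outside, world axes, zero at the start; "torque": the same for the moment, N m; "grip_width": opening from 0.0 (shut) to 1.0 (fully open).
Only numpy, scipy, OpenCV 4.12 (cv2) and the standard library are available. Lean on these libraries where they do the work, as an engineer would, in place of code of your own. Each camera call takes 0.05 s, during which the arm holds its last target. There are 200 camera calls.

## Working session

There is one attempt and no reset: what is moved stays moved. The work goes in short steps, Python scripts to look and compute and a tool call to move; the robot and the scene stay as the last step left them, time stands still between calls to the robot, and variables do not carry over. Pictures are saved under pics/ and viewed, about 8 in all and at most 12, crops included, and the job is handed in when it is done.

Besides the shell and the picture viewer there is one more tool, called as a command line: name --pt "numbers of a row" for each row, then --argument value for the rest. apply_moves: Moves the arm, as the interface text tells. Its arguments: {"type":"object","properties":{"moves":{"type":"array","items":{"type":"array","items":{"type":"number"}}},"grip_force":{"type":"number"}},"required":["moves"]}

```bash
mkdir -p pics
cat > h.py <<'E'
import numpy as np,cv2,pickle
def ray(c,u,v):
    p=np.array([(u-c['cx'])/c['fx'],(v-c['cy'])/c['fy']]);q=p.copy()
    for _ in range(20): q=p/(1+c['k1']*(q@q))
    d=np.array([q[0],-q[1],-1.0])
    return R(c)@d
def R(c):
    a=np.array(c['attitude'],float)
    if a.shape==(3,3): return a
    from scipy.spatial.transform import Rotation as T
    return T.from_euler('xyz',a).as_matrix() if a.size==3 else T.from_quat(a).as_matrix()
def onz(c,u,v,z):
    d=ray(c,u,v);e=np.array(c['eye']);return e+d*(z-e[2])/d[2]
def proj(c,P):
    q=R(c).T@(np.array(P)-c['eye']);s=np.array([q[0],-q[1]])/-q[2]
    s=s*(1+c['k1']*(s@s));return s*[c['fx'],c['fy']]+[c['cx'],c['cy']]
E
python3 - <<'E'
from plant import read_state,optics,bot
import cv2,pickle
print(read_state())
for n in("scene","top"):
    c=optics.read_camera(n);pickle.dump(c,open(n+'.pkl','wb'))
    cv2.imwrite(f'pics/{n}0.png',c['pixels'][...,::-1]);print({k:v for k,v in c.items() if k!='pixels'})
E
```

```text
{'time_s': 0.0, 'joint_positions': array([ 1.12049263e+00,  4.94184241e-01,  1.34613130e+00,  1.75478477e-05,
        1.30249833e+00, -9.55096835e-02]), 'joint_vel': array([ 0.00080809,  0.00108123, -0.00037269,  0.00093738,  0.00016524,
       -0.0013409 ]), 'joint_torque': array([-2.29561665e-03, -8.82154727e+01, -3.83871996e+01, -4.59303355e-04,
        1.01301708e-02, -1.61218588e-05]), 'tool_pos': array([0.21695197, 0.58572681, 0.20929955]), 'ee_rot': array([-1.57066303e+00,  1.21404618e-03,  1.21599773e+00]), 'force': array([0.04866985, 0.09637349, 0.23411408]), 'torque': array([-0.02256439, -0.00056432, -0.01319779]), 'grip_width': 1.0021659110063523}
{'fx': 397.52941796486857, 'fy': 397.52941796486857, 'cx': 276.84067339913406, 'cy': 203.52135728250428, 'k1': -0.009647613305965126, 'eye': array([0.08185242, 0.56271225, 0.52528864]), 'attitude': array([ 1.0209616 , -0.02479013, -2.39395222])}
{'fx': 411.6487320665256, 'fy': 411.6487320665256, 'cx': 280.66457118025477, 'cy': 213.94239173004047, 'k1': -0.10473253911444133, 'eye': array([ 0.39353908, -0.01188004,  1.01403219]), 'attitude': array([ 0.19179222, -0.01291062, -1.55603928])}
```

View pics/top0.png

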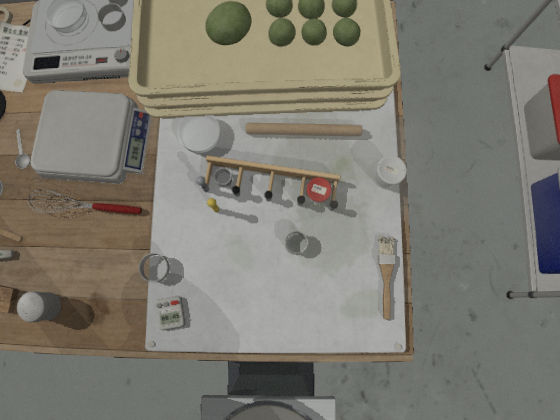

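View pics/scene0.png

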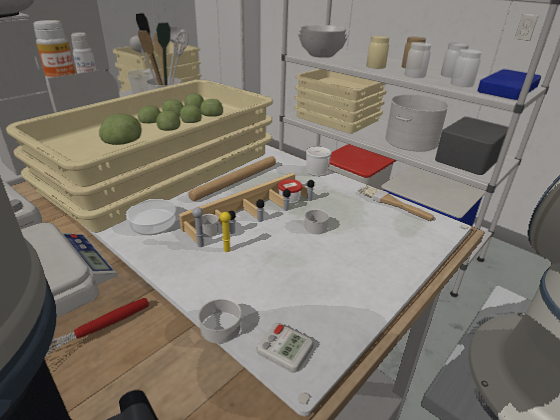

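The tall grey post is at top-view pixel (203,182), the left end of the row. The yellow one at (212,204) is the decoy. Counting from the left, cap_left is at (237,190), cap_middle at (268,195) and cap_right at (301,199). The fixed end cap is at (334,204). Of the ring moulds, the one to push is the ring in front of the rack at (297,243), not the big ring at (154,267) or the small ring in a gap at (223,177). I'll measure these next and confirm with a crop.

Run:
```python
import pickle,cv2,numpy as np
from h import *
t=pickle.load(open('top.pkl','rb'));s=pickle.load(open('scene.pkl','rb'))
def blobs(c,box,thr):
    x0,y0,x1,y1=box;g=c['pixels'][y0:y1,x0:x1].max(2)
    n,l,st,ce=cv2.connectedComponentsWithStats((g<thr).astype(np.uint8))
    return [(ce[i]+[x0,y0],st[i,4]) for i in range(1,n) if st[i,4]>12]
T=sorted(blobs(t,(225,170,350,215),50),key=lambda b:b[0][0])
S=sorted(blobs(s,(215,170,325,225),50),key=lambda b:b[0][0])
print('top');[print(b[0].round(1),b[1],onz(t,*b[0],.048).round(4)) for b in T]
print('scene');[print(b[0].round(1),b[1],onz(s,*b[0],.048).round(4)) for b in S]
print('grey/yellow foot-top', onz(t,203,182,.106).round(3),onz(s,197,213,.106).round(3),'yel',onz(t,212,204,.106).round(3))
print('ring top',onz(t,297,242,.034).round(3),'tcp px',proj(t,[.217,.586,.21]))
a=cv2.resize(t['pixels'][145:265,185:355],None,fx=4,fy=4,interpolation=cv2.INTER_CUBIC)[...,::-1]
cv2.imwrite('pics/crop1.png',a)
```

```text
top
[235.9 189.6] 45 [0.6394 0.0877 0.048 ]
[268.3 194.3] 37 [0.6291 0.009  0.048 ]
[301. 199.] 25 [ 0.6189 -0.07    0.048 ]
scene
[232.  214.6] 38 [0.6405 0.087  0.048 ]
[259.9 203.5] 53 [0.6303 0.0109 0.048 ]
[286.2 192.9] 42 [ 0.6201 -0.0685  0.048 ]
[310.3 183.5] 40 [ 0.6089 -0.1468  0.048 ]
grey/yellow foot-top [0.641 0.158 0.106] [0.624 0.189 0.106] yel [0.59  0.134 0.106]
ring top [ 0.516 -0.062  0.034] tcp px [-25.14072899 372.36296419]
```

View pics/crop1.png

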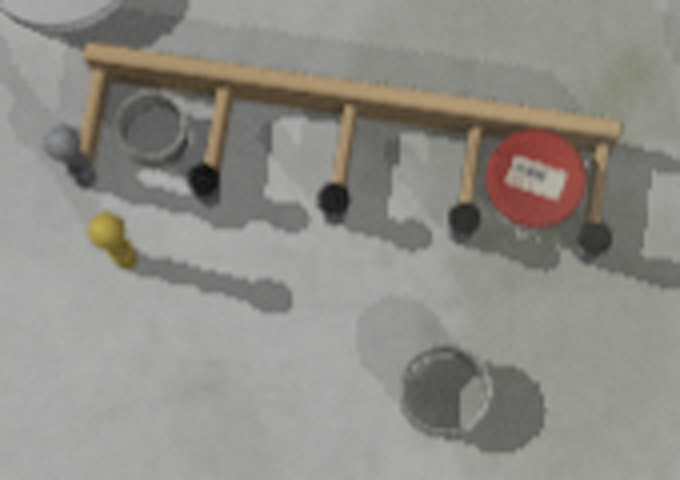

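The crop confirms this: the grey ball post is at crop (65,145), part of the rack's left end, and the yellow one at (107,230) stands free. The empty third gap lies between the caps at (333,200) and (463,217), and the target ring is at (447,392). In the world frame the rack yaw is about -0.131 and its origin about (0.630, 0.010). The ring is at rack (-103,-86) mm, inside the stated range of 95 to 115 mm. Next I move above cap_left.

apply_moves --pt "0 0 0 0 -0.112" --pt "0 0 0 0 -0.112" --pt "0 -37 0 -40 0" --pt "0 -37 0 -40 0" --pt "0 -37 0 -40 0" --pt "0 -37 0 -40 0" --pt "0 -37 0 -40 0" --pt "0 -37 0 -40 0" --pt "0 -37 0 -40 0" --pt "0 -37 0 -40 0" --pt "0 -37 0 -40 0" --pt "0 -37 0 -40 0" --pt "0 -37 0 -40 0" --pt "0 -32 0 -40 0" --pt "0 0 0 0 0"

```text
time_s: 1.98
tool_pos: [0.6509, 0.074, 0.2053]
ee_rot: [-1.566, 0.005, 1.45]
force: [-0.6, 0.7, -0.2]
grip_width: -0.001
```

apply_moves --pt "0 12 30 12.5 0.01" --pt "0 0 40 0 0" --pt "0 0 30 0 0" --pt "0 0 15 0 0" --pt "0 0 0 0 0"

```text
time_s: 2.6
tool_pos: [0.6375, 0.0889, 0.0872]
ee_rot: [-1.565, 0.004, 1.44]
force: [1.4, -0.0, 0.7]
grip_width: 0.003
```

Run:
```python
from plant import read_state,optics
import cv2,pickle,numpy as np
from h import *
print(read_state()['tool_pos'],read_state()['ee_rot'])
a=[]
for n in("scene","wrist"):
    c=optics.read_camera(n);pickle.dump(c,open(n+'1.pkl','wb'));a.append(c)
print(proj(a[0],read_state()['tool_pos']))
im=np.hstack([cv2.resize(a[0]['pixels'][130:280,150:350],(400,300)),cv2.resize(a[1]['pixels'],(400,300))])
cv2.imwrite('pics/p2.png',im[...,::-1])
```

```text
[0.63754394 0.08892562 0.0871502 ] [-1.56501597  0.00418948  1.43959436]
[231.33948615 199.32021258]
```

View pics/p2.png

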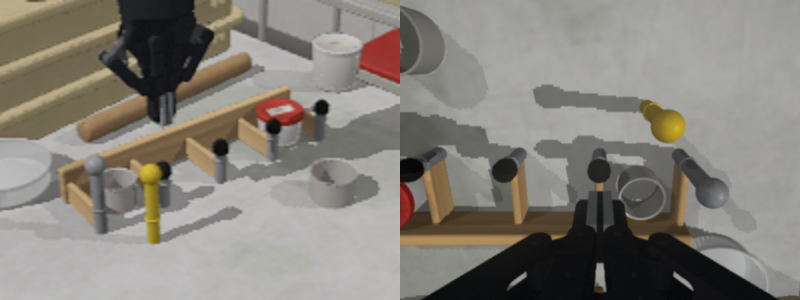

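Run:
```python
import pickle,cv2,numpy as np
from h import *
c=pickle.load(open('wrist1.pkl','rb'));s=pickle.load(open('scene1.pkl','rb'))
print(c['eye'])
for P in([.64,.0873,.048],[.6297,.0095,.048],[.6195,-.0693,.048],[.6375,.0889,.087]): print(proj(c,P).round(1))
g=c['pixels'].max(2)
n,l,st,ce=cv2.connectedComponentsWithStats((g[150:260,:]<45).astype(np.uint8))
for i in range(1,n):
    if st[i,4]>60: u=ce[i]+[0,150];print(u.round(1),st[i],onz(c,*u,.048).round(4))
cv2.imwrite('pics/p3.png',np.hstack([cv2.resize(c['pixels'][190:290,220:350],(520,400)),cv2.resize(s['pixels'][165:235,210:255],(257,400))])[...,::-1])
```

```text
[0.55709202 0.09969129 0.25222201]
[278.1 237.9]
[146.8 237.8]
[ 11.6 238.2]
[280.2 262.9]
[ 15.  237.2] [  0  71  34  34 964] [ 0.6192 -0.0671  0.048 ]
[146.1 238.1] [129  72  35  33 876] [0.6298 0.009  0.048 ]
[278.2 238.8] [263  73  31  32 791] [0.6405 0.0873 0.048 ]
```

View pics/p3.png

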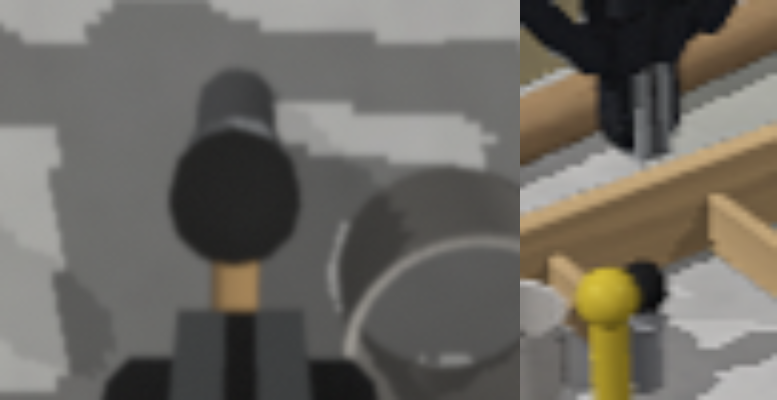

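Run:
```python
import pickle,numpy as np
from h import *
c=pickle.load(open('wrist1.pkl','rb'));s=pickle.load(open('scene1.pkl','rb'))
X=np.array([.9914,-.1305,0]);Y=np.array([.1305,.9914,0])
for z in(.087,.094,.101,.106):
  for dx in(-.011,0,.011):
    P=np.array([.6375,.0889,z])+X*dx; print(z,dx,proj(c,P).round(1),proj(c,P+Y*.01).round(1),proj(s,P).round(1))
```

```text
0.087 -0.011 [280.2 242.4] [300.7 242.4] [234.6 202.3]
0.087 0 [280.2 262.9] [300.3 262.9] [231.7 200.1]
0.087 0.011 [280.2 282.6] [300.  282.7] [228.8 198. ]
0.094 -0.011 [280.1 248.2] [301.5 248.3] [234.5 199.4]
0.094 0 [280.1 269.4] [301.1 269.4] [231.6 197.3]
0.094 0.011 [280.1 289.8] [300.7 289.8] [228.7 195.2]
0.101 -0.011 [280.1 254.6] [302.3 254.6] [234.4 196.6]
0.101 0 [280.1 276.5] [301.9 276.5] [231.5 194.5]
0.101 0.011 [280.1 297.5] [301.5 297.5] [228.5 192.4]
0.106 -0.011 [280.1 259.4] [303.  259.4] [234.3 194.5]
0.106 0 [280.1 281.8] [302.5 281.9] [231.4 192.4]
0.106 0.011 [280.1 303.4] [302.1 303.4] [228.4 190.3]
```

apply_moves --pt "0 -1.5 10 -2.5 0" --pt "0 0 8 0 0" --pt "0 0 6 0 0" --pt "0 0 0 0 0"

```text
time_s: 3.2
tool_pos: [0.6422, 0.0868, 0.065]
ee_rot: [-1.571, 0.003, 1.439]
force: [0.9, -0.4, 0.1]
grip_width: 0.0
```

Run:
```python
from plant import read_state,optics
import cv2,numpy as np
from h import *
s=optics.read_camera('scene');w=optics.read_camera('wrist')
P=read_state()['tool_pos'];print(P,proj(s,P),proj(w,P),proj(s,[.64,.0873,.056]),read_state()['force'])
cv2.imwrite('pics/p4.png',np.hstack([cv2.resize(s['pixels'][180:230,205:255],(400,400),interpolation=0),cv2.resize(w['pixels'][200:300,230:330],(400,400),interpolation=0)])[...,::-1])
```

```text
[0.64254677 0.08685964 0.06557318] [231.1738137  207.41633616] [280.47136142 265.05883258] [231.95784033 211.66049521] [ 0.5097899  -0.20621905  0.67665441]
```

View pics/p4.png

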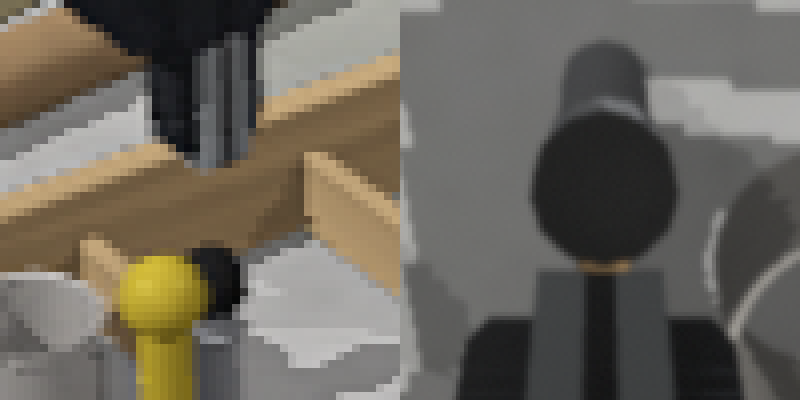

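apply_moves --pt "0 0 5 1.5 0" --pt "0 0 4 0 0" --pt "0 0 2.5 0 0" --pt "0 0 0 0 0"

```text
time_s: 3.8
tool_pos: [0.6411, 0.0871, 0.0536]
ee_rot: [-1.572, 0.003, 1.439]
force: [-0.4, 0.4, -0.1]
grip_width: 0.002
```

```bash
cat > f.py <<'E'
from plant import read_state,optics
import numpy as np
F=[];Z=[]
for i in range(6):
    c=optics.read_camera('scene');r=read_state();F.append(r['force']);Z.append(r['tool_pos'])
print(np.mean(Z,0).round(4),np.mean(F,0).round(2),np.std(F,0).round(2))
g=c['pixels'][195:240,215:250].max(2)
E
python3 f.py
```

```text
[0.6413 0.0871 0.0539] [ 0.3   0.07 -0.09] [0.32 0.4  0.38]
```

apply_moves --pt "0 0 2 0 0" --pt "0 0 2 0 0" --pt "0 0 0 0 0"

```text
time_s: 4.47
tool_pos: [0.6413, 0.0871, 0.0497]
ee_rot: [-1.573, 0.003, 1.439]
force: [0.0, 0.1, -0.3]
grip_width: 0.001
```

```bash
python3 f.py
```

```text
[0.6414 0.0871 0.0499] [ 0.1  -0.09  0.06] [0.49 0.23 0.48]
```

No contact at a TCP height of 0.050. That agrees with the pictures, where the shut tip sits about 14 mm above the reported TCP. I'll keep going down in small steps.

apply_moves --pt "0 0 2 0.5 0" --pt "0 0 2 0 0" --pt "0 0 2 0 0" --pt "0 0 0 0 0"

```text
time_s: 5.28
tool_pos: [0.6409, 0.0871, 0.0435]
ee_rot: [-1.573, 0.003, 1.439]
force: [-0.2, 0.8, -1.2]
grip_width: 0.003
```

```bash
python3 f.py
```

```text
[0.641  0.0871 0.0437] [ 0.06 -0.08  0.02] [0.23 0.63 0.32]
```

apply_moves --pt "0 0 1.5 0 0" --pt "0 0 1.5 0 0" --pt "0 0 0 0 0"

```text
time_s: 5.95
tool_pos: [0.6411, 0.0871, 0.0406]
ee_rot: [-1.573, 0.003, 1.439]
force: [-0.1, -0.4, 0.6]
grip_width: 0.002
```

```bash
python3 f.py
```

```text
[0.6412 0.0871 0.0408] [0.16 0.13 0.31] [0.54 0.38 0.34]
```

apply_moves --pt "0 0 1 0 0" --pt "0 0 1 0 0" --pt "0 0 0 0 0"

```text
time_s: 6.62
tool_pos: [0.6412, 0.0871, 0.0387]
ee_rot: [-1.574, 0.003, 1.439]
force: [-0.5, 0.5, 0.4]
grip_width: 0.002
```

```bash
python3 f.py
python3 - <<'E'
from plant import read_state,optics
import cv2,numpy as np
s=optics.read_camera('scene');w=optics.read_camera('wrist')
cv2.imwrite('pics/p5.png',np.hstack([cv2.resize(s['pixels'][180:230,205:255],(400,400),interpolation=0),cv2.resize(w['pixels'][200:300,230:330],(400,400),interpolation=0)])[...,::-1])
E
```

```text
[0.6413 0.0871 0.0388] [-0.05 -0.07 -0.11] [0.45 0.48 0.31]
```

View pics/p5.png

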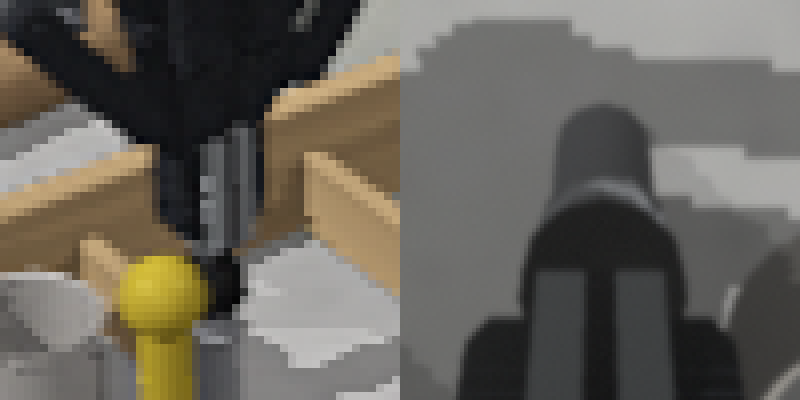

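The scene crop shows the tip at (225,250), just touching the cap's top. In the wrist crop the pads' front edge is above the cap's centre. I'll shift 4 mm towards the robot and go on down.

apply_moves --pt "0 0 0 4 0" --pt "0 0 1.5 0 0" --pt "0 0 1.5 0 0" --pt "0 0 0 0 0"

```text
time_s: 7.52
tool_pos: [0.6369, 0.0877, 0.0356]
ee_rot: [-1.574, 0.003, 1.439]
force: [0.5, 0.2, -0.6]
grip_width: 0.002
```

```bash
python3 f.py
```

```text
[0.637  0.0877 0.0358] [-0.06  0.34 -0.17] [0.41 0.27 0.25]
```

apply_moves --pt "0 0 1.5 0 0" --pt "0 0 0 0 0"

```text
time_s: 8.07
tool_pos: [0.6372, 0.0877, 0.0343]
ee_rot: [-1.574, 0.002, 1.439]
force: [-0.2, -0.2, 0.3]
grip_width: -0.003
```

```bash
python3 f.py
python3 - <<'E'
from plant import read_state,optics
import cv2,numpy as np
s=optics.read_camera('scene');w=optics.read_camera('wrist')
cv2.imwrite('pics/p6.png',np.hstack([cv2.resize(s['pixels'][180:230,205:255],(400,400),interpolation=0),cv2.resize(w['pixels'][200:300,230:330],(400,400),interpolation=0)])[...,::-1])
E
```

```text
[0.6372 0.0877 0.0344] [-0.06 -0.19  0.46] [0.6  0.38 0.29]
```

View pics/p6.png

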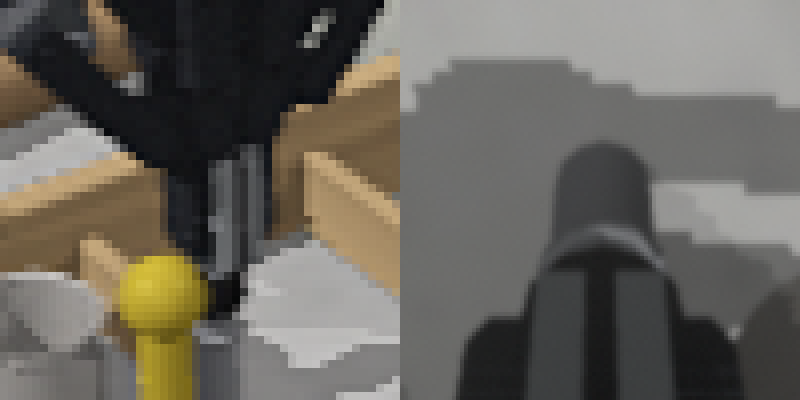

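apply_moves --pt "0 0 1.5 0 0" --pt "0 0 0 0 0"

```text
time_s: 8.72
tool_pos: [0.6373, 0.0877, 0.0328]
ee_rot: [-1.575, 0.002, 1.439]
force: [-0.3, 0.5, 1.2]
grip_width: -0.001
```

```bash
python3 f.py
```

```text
[0.6372 0.0877 0.0329] [0.04 0.7  1.33] [0.47 0.33 0.32]
```

Contact: 1.3 N, about 2.5 mm of press, at a reported z of 0.033. The real tip is therefore about 20 mm above the reported TCP, and I'll use that offset from here. Next I slide to cap_middle at this height.

apply_moves --pt "0 -8 -0.5 0 0" --pt "0 -8 0 0 0" --pt "0 -8 0 0 0" --pt "0 -8 0 0 0" --pt "0 -8 0 0 0" --pt "0 0 0 0 0"

```text
time_s: 9.78
tool_pos: [0.6314, 0.0444, 0.0335]
ee_rot: [-1.574, 0.003, 1.439]
force: [-0.5, -0.4, -0.2]
grip_width: -0.0
```

apply_moves --pt "0 -8 0.3 0 0" --pt "0 -8 0 0 0" --pt "0 -8 0 0 0" --pt "0 -7 0 0 0" --pt "0 -3 0 0 0" --pt "0 0 0 0 0"

```text
time_s: 10.52
tool_pos: [0.6268, 0.0084, 0.0334]
ee_rot: [-1.575, 0.002, 1.439]
force: [0.7, -0.3, 1.9]
grip_width: -0.001
```

```bash
python3 f.py
```

```text
[0.6268 0.0088 0.0334] [-0.23 -0.54  0.37] [0.39 0.45 0.38]
```

apply_moves --pt "0 0 1.2 0 0" --pt "0 0 0 0 0"

```text
time_s: 11.08
tool_pos: [0.6269, 0.009, 0.0321]
ee_rot: [-1.575, 0.003, 1.44]
force: [-0.3, -0.6, 1.6]
grip_width: 0.0
```

```bash
python3 f.py
```

```text
[0.6269 0.009  0.0322] [-0.52 -0.49  1.06] [0.42 0.61 0.44]
```

apply_moves --pt "0 0 0.8 0 0" --pt "0 0 0 0 0"

```text
time_s: 11.62
tool_pos: [0.6269, 0.009, 0.0314]
ee_rot: [-1.575, 0.003, 1.439]
force: [0.1, -0.1, 1.2]
grip_width: -0.002
```

```bash
python3 f.py
```

```text
[0.6269 0.009  0.0314] [-0.25 -0.37  1.14] [0.35 0.77 0.44]
```

apply_moves --pt "0 -8 -0.6 0 0" --pt "0 -8 0 0 0" --pt "0 -8 0 0 0" --pt "0 -8 0 0 0" --pt "0 -8 0 0 0" --pt "0 0 0 0 0"

```text
time_s: 12.68
tool_pos: [0.621, -0.0341, 0.032]
ee_rot: [-1.575, 0.002, 1.439]
force: [-0.0, -0.3, 0.4]
grip_width: 0.004
```

apply_moves --pt "0 -8 0.2 0 0" --pt "0 -8 0 0 0" --pt "0 -8 0 0 0" --pt "0 -7 0 0 0" --pt "0 -3 0 0 0" --pt "0 0 0.5 0 0" --pt "0 0 0 0 0"

```text
time_s: 13.55
tool_pos: [0.6164, -0.07, 0.0315]
ee_rot: [-1.575, 0.002, 1.439]
force: [-0.8, -1.0, 1.3]
grip_width: -0.001
```

```bash
python3 f.py
```

```text
[ 0.6164 -0.07    0.0315] [-0.53 -0.86  1.19] [0.46 0.54 0.31]
```

All three caps have been pressed in order: 1.3, 1.1 and 1.2 N. Now I lift and move above the ring.

apply_moves --pt "0 0 -30 0 0" --pt "0 0 -35 0 0" --pt "0 -2 0 30 0" --pt "0 -2 0 40 0" --pt "0 -1 0 30 0" --pt "0 0 0 0 0" --pt "0 0 0 0 0"

```text
time_s: 14.72
tool_pos: [0.5144, -0.0606, 0.0979]
ee_rot: [-1.576, 0.002, 1.439]
force: [0.9, 0.5, -0.3]
grip_width: 0.0
```

Run:
```python
from plant import read_state,optics
import cv2,numpy as np,pickle
from h import *
w=optics.read_camera('wrist');s=optics.read_camera('scene');t=optics.read_camera('top');pickle.dump((w,s,t),open('v7.pkl','wb'))
P=read_state()['tool_pos'];print(P,proj(w,P+[0,0,.02]),proj(w,[.516,-.062,.034]),proj(s,[.516,-.062,.034]))
cv2.imwrite('pics/p7.png',np.hstack([cv2.resize(w['pixels'],(400,300)),cv2.resize(s['pixels'][160:260,250:383],(400,300),interpolation=0)])[...,::-1])
```

```text
[ 0.51436085 -0.06054769  0.09764823] [280.40278401 284.98561304] [278.36624049 222.67303198] [318.42221838 215.60741925]
```

View pics/p7.png

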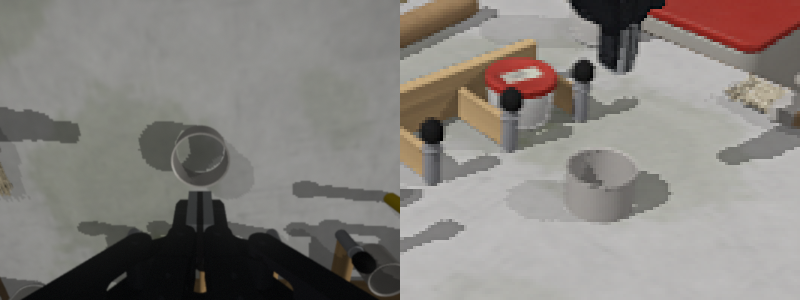

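Wrist view: the ring's rim centre is at about (281,221) px in full size and I predicted (278,223), so the measured ring position is right to within 2–3 mm. I'll lower the shut tip into the open ring and push on its inner wall, which keeps the ring self-aligning.

apply_moves --pt "0 -1.5 30 -3 0" --pt "0 0 25 0 0" --pt "0 0 15 0 0" --pt "0 0 10 0 0" --pt "0 0 6 0 0" --pt "0 0 0 0 0"

```text
time_s: 15.62
tool_pos: [0.5215, -0.0633, 0.0094]
ee_rot: [-1.579, 0.002, 1.44]
force: [-0.6, 0.2, 0.4]
grip_width: 0.002
```

apply_moves --pt "0 0 5 4 0" --pt "0 0 4 0 0" --pt "0 0 0 0 0"

```text
time_s: 16.0
tool_pos: [0.5179, -0.0629, 0.0008]
ee_rot: [-1.581, 0.002, 1.44]
force: [0.5, 0.5, -0.4]
grip_width: 0.003
```

```bash
python3 f.py
python3 - <<'E'
from plant import read_state,optics
import cv2,numpy as np
s=optics.read_camera('scene');w=optics.read_camera('wrist')
cv2.imwrite('pics/p8.png',np.hstack([cv2.resize(s['pixels'][180:250,280:350],(400,400),interpolation=0),cv2.resize(w['pixels'][180:320,210:350],(400,400),interpolation=0)])[...,::-1])
E
```

```text
[ 0.518  -0.0629  0.001 ] [-0.11 -0.57 -0.21] [0.48 0.28 0.17]
```

View pics/p8.png

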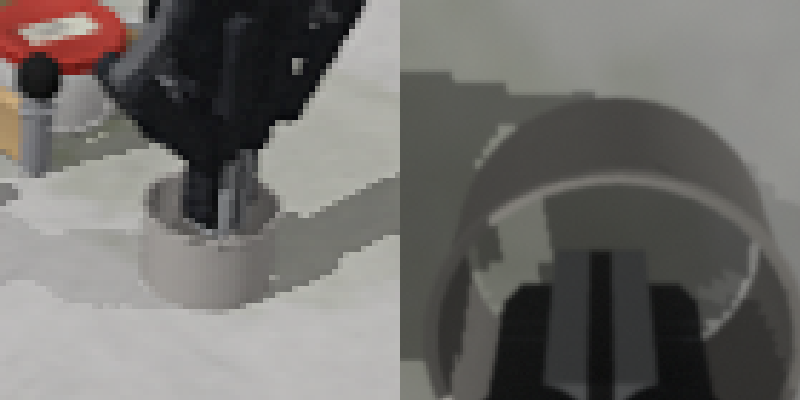

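The tip is inside the ring, clear of the rim: rim at scene crop (215,205), tip at (215,235). I lower a bit more, then push diagonally in front of the third gap.

apply_moves --pt "0 0 4 0 0" --pt "0 0 3 0 0" --pt "0 5.8 0 -5.1 0" --pt "0 5.8 0 -5.1 0" --pt "0 5.8 0 -5.1 0" --pt "0 5.8 0 -5.1 0" --pt "0 5.8 0 -5.1 0" --pt "0 5.8 0 -5.1 0" --pt "0 5.8 0 -5.1 0" --pt "0 0 0 0 0"

```text
time_s: 17.65
tool_pos: [0.5622, -0.0243, -0.0062]
ee_rot: [-1.581, 0.002, 1.441]
force: [-1.0, 0.1, 0.3]
grip_width: -0.001
```

```bash
cat > r.py <<'E'
from plant import read_state
import numpy as np
P=read_state()['tool_pos'];d=P[:2]-[.6298,.0097];a=-.133;c,s=np.cos(a),np.sin(a)
print('rack xy',(d@[c,s]).round(4),(d@[-s,c]).round(4),P[2],read_state()['force'].round(1))
E
python3 r.py
```

```text
rack xy -0.0625 -0.0426 -0.006237524766881365 [-1.   0.1  0.3]
```

apply_moves --pt "0 2.5 0 -5 0" --pt "0 0 0 -6 0" --pt "0 0 0 -6 0" --pt "0 0 0 -6 0" --pt "0 0 0 -6 0" --pt "0 0 0 0 0"

```text
time_s: 18.4
tool_pos: [0.5932, -0.0262, -0.006]
ee_rot: [-1.581, 0.002, 1.44]
force: [-0.9, -0.5, -0.1]
grip_width: 0.002
```

```bash
python3 r.py
python3 - <<'E'
from plant import optics
import cv2,numpy as np
t=optics.read_camera('top');w=optics.read_camera('wrist')
cv2.imwrite('pics/p9.png',np.hstack([cv2.resize(t['pixels'][150:250,220:350],(390,300),interpolation=0),cv2.resize(w['pixels'],(400,300))])[...,::-1])
E
```

```text
rack xy -0.0315 -0.0404 -0.006033631088727148 [-0.9 -0.5 -0.1]
```

View pics/p9.png

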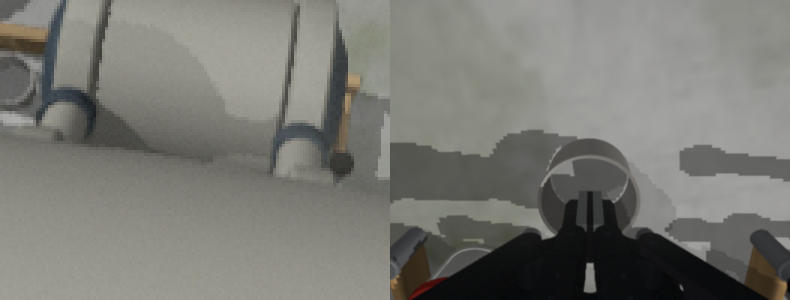

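The ring follows, with its rim centre at wrist column 588 against the finger at 590 and the posts' midpoint at about 587. I push on into the gap.

apply_moves --pt "0 0 0 -6 0" --pt "0 0 0 -6 0" --pt "0 0 0 -6 0" --pt "0 0 0 -6 0" --pt "0 0 0 -6 0" --pt "0 0 0 -6 0" --pt "0 0 0 -6 0" --pt "0 0 0 -6 0" --pt "0 0 0 -6 0" --pt "0 0 0 0 0"

```text
time_s: 19.75
tool_pos: [0.6498, -0.0336, -0.0056]
ee_rot: [-1.58, 0.002, 1.44]
force: [-0.1, -0.1, -0.4]
grip_width: 0.004
```

```bash
python3 r.py
```

```text
rack xy 0.0256 -0.0403 -0.005626189573789853 [-0.1 -0.1 -0.4]
```

apply_moves --pt "0 0 0 -4 0" --pt "0 0 0 -4 0" --pt "0 0 0 -4 0" --pt "0 0 0 -3 0" --pt "0 0 0 0 0"

```text
time_s: 20.38
tool_pos: [0.6654, -0.0356, -0.0055]
ee_rot: [-1.58, 0.002, 1.44]
force: [0.1, 0.2, -0.3]
grip_width: 0.003
```

```bash
python3 f.py; python3 r.py
python3 - <<'E'
from plant import optics
import cv2,numpy as np
t=optics.read_camera('scene');w=optics.read_camera('wrist')
cv2.imwrite('pics/p10.png',np.hstack([cv2.resize(t['pixels'][160:235,215:315],(400,300),interpolation=0),cv2.resize(w['pixels'][100:400,80:480],(400,300))])[...,::-1])
E
```

```text
[ 0.6651 -0.0356 -0.0055] [-0.31 -0.3   0.16] [0.41 0.47 0.32]
rack xy 0.0409 -0.0402 -0.005508426391884376 [-0.2  0.2 -0.1]
```

View pics/p10.png

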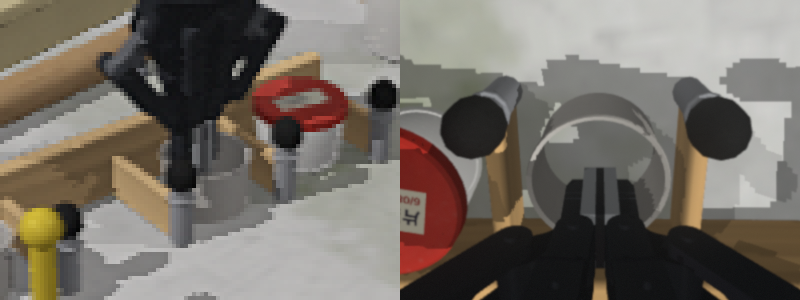

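The ring is between the dividers, rim centre at wrist crop (598,180), and still short of the rail. I push on gently until it touches the rail.

apply_moves --pt "0 0 0 -3 0" --pt "0 0 0 -3 0" --pt "0 0 0 -2 0" --pt "0 0 0 0 0"

```text
time_s: 21.28
tool_pos: [0.6736, -0.0367, -0.0054]
ee_rot: [-1.579, 0.002, 1.44]
force: [-0.0, 0.3, 0.3]
grip_width: -0.003
```

```bash
python3 f.py; python3 r.py
```

```text
[ 0.6733 -0.0367 -0.0055] [-0.02 -0.22 -0.06] [0.47 0.44 0.43]
rack xy 0.0493 -0.0402 -0.005442542186851265 [-0.   0.1 -0.3]
```

apply_moves --pt "0 0 0 -2 0" --pt "0 0 0 -2 0" --pt "0 0 0 0 0"

```text
time_s: 21.95
tool_pos: [0.6757, -0.037, -0.0057]
ee_rot: [-1.576, 0.002, 1.44]
force: [-2.5, -0.5, 1.5]
grip_width: -0.002
```

```bash
python3 f.py; python3 r.py
python3 - <<'E'
from plant import optics
import cv2,numpy as np,pickle
from h import *
w=optics.read_camera('wrist');pickle.dump(w,open('w11.pkl','wb'))
X=np.array([.9912,-.1326,0]);Y=np.array([.1326,.9912,0]);O=np.array([.6298,.0097,.034])
# expected rim points for ring centre rack x=37,y=-40 and for x=25
for x in(.025,.037): print(x,[proj(w,O+X*(x+a)+Y*(-.04+b)).round(0).tolist() for a,b in((-.0275,0),(0,.0275),(0,-.0275))])
im=w['pixels'].copy()
for x,col in((.025,(255,0,0)),(.037,(0,255,0))):
  for a in np.linspace(0,6.28,60):
    u=proj(w,O+X*(x+.0275*np.cos(a))+Y*(-.04+.0275*np.sin(a))).round().astype(int)
    if 0<=u[0]<560 and 0<=u[1]<420: im[u[1],u[0]]=col
cv2.imwrite('pics/p11.png',cv2.resize(im[120:370,130:430],(720,600),interpolation=0)[...,::-1])
E
```

```text
[ 0.6758 -0.037  -0.0057] [-3.9   0.01  1.78] [0.35 0.6  0.33]
rack xy 0.0518 -0.0402 -0.005735085619970076 [-4.1 -1.1  1.9]
0.025 [[281.0, 175.0], [356.0, 249.0], [206.0, 248.0]]
0.037 [[281.0, 209.0], [354.0, 278.0], [208.0, 277.0]]
```

The rail is touched: a steady 3.9 N against the push at finger rack x = 52 mm, which puts the ring centre at about 37 mm. I back off inside the ring and lift straight out.

apply_moves --pt "0 0 0 4 0" --pt "0 0 0 5 0" --pt "0 0 -5 0 0" --pt "0 0 -15 0 0" --pt "0 0 -30 0 0" --pt "0 0 -40 0 0" --pt "0 0 -50 0 0" --pt "0 0 -20 0 0" --pt "0 0 0 40 0" --pt "0 0 0 40 0" --pt "0 0 0 40 0" --pt "0 0 0 0 0" --pt "0 0 0 0 0"

```text
time_s: 23.92
tool_pos: [0.5475, -0.0198, 0.1698]
ee_rot: [-1.593, 0.002, 1.44]
force: [-0.3, -0.6, -0.2]
grip_width: 0.001
```

Run:
```python
from plant import read_state,optics
import cv2,numpy as np,pickle
from h import *
print(read_state()['tool_pos'],read_state()['force'])
s=optics.read_camera('scene');w=optics.read_camera('wrist');pickle.dump((s,w),open('end.pkl','wb'))
X=np.array([.9912,-.1326,0]);Y=np.array([.1326,.9912,0]);O=np.array([.6298,.0097,0])
P=lambda x,y,z:O+X*x+Y*y+[0,0,z]
# rectify the wrist view onto rack plane z=34mm, 1 px/mm, then find ring circle
for n,c in(('scene',s),('wrist',w)):
    xs=np.arange(-40,80);ys=np.arange(-100,60)
    m=np.array([[proj(c,P(x/1e3,y/1e3,.034)) for y in ys] for x in xs],np.float32)
    print(n,'corners',m[0,0],m[-1,-1])
    r=cv2.remap(cv2.cvtColor(c['pixels'],cv2.COLOR_RGB2GRAY),m[...,0],m[...,1],1)
    r=cv2.resize(r,None,fx=4,fy=4)
    h=cv2.HoughCircles(r,cv2.HOUGH_GRADIENT,1,60,param1=60,param2=15,minRadius=95,maxRadius=115)
    if h is not None:
        for u,v,q in h[0][:4]: print('circle rack x,y,r mm',(v/4-40).round(1),(u/4-100).round(1),q/4)
```

```text
[ 0.5475232  -0.01975591  0.16981192] [-0.32996026 -0.59616111 -0.18518933]
scene corners [303.8884  202.11389] [220.19244 202.41716]
circle rack x,y,r mm 9.6 -25.1 26.0
wrist corners [211.64801 229.63857] [380.83328 342.38098]
```

apply_moves --pt "0 50 -15 0 0" --pt "0 50 -15 0 0" --pt "0 50 0 0 0" --pt "0 50 0 0 0" --pt "0 50 0 20 0" --pt "0 50 0 20 0" --pt "0 50 0 20 0" --pt "0 0 0 0 0"

```text
time_s: 25.02
tool_pos: [0.5404, 0.3477, 0.1976]
ee_rot: [-1.596, 0.001, 1.437]
force: [-0.2, 0.2, -0.4]
grip_width: 0.002
```

Run:
```python
from plant import optics
import cv2,numpy as np,pickle
from h import *
t=optics.read_camera('top');t0=pickle.load(open('top.pkl','rb'))
cv2.imwrite('pics/endtop.png',t['pixels'][...,::-1])
X=np.array([.9912,-.1326,0]);Y=np.array([.1326,.9912,0]);O=np.array([.6298,.0097,0])
xs=np.arange(-40,80);ys=np.arange(-100,60)
m=np.array([[proj(t,O+X*x/1e3+Y*y/1e3+[0,0,.034]) for y in ys] for x in xs],np.float32)
R=[cv2.resize(cv2.remap(cv2.cvtColor(c['pixels'],cv2.COLOR_RGB2GRAY),m[...,0],m[...,1],1),None,fx=4,fy=4,interpolation=cv2.INTER_CUBIC) for c in(t,t0)]
h=cv2.HoughCircles(R[0],cv2.HOUGH_GRADIENT,1,40,param1=60,param2=12,minRadius=95,maxRadius=118)
if h is not None:
    for u,v,q in h[0][:4]: print('circle rack x,y,r mm',(v/4-40).round(1),(u/4-100).round(1),q/4)
d=cv2.absdiff(t['pixels'],t0['pixels']).max(2);dm=(d>22).astype(np.uint8)
n,l,st,ce=cv2.connectedComponentsWithStats(dm)
for i in range(1,n):
    if st[i,4]>15:
        p=onz(t,*ce[i],.02)-O;print('change',st[i],ce[i].round(0),'rack',(p@X).round(3),(p@Y).round(3))
# ascii view of gap in changed image, rectified, 3 mm cells
g=cv2.resize(R[0],(53,40),interpolation=cv2.INTER_AREA)[::-1,::-1]
for row in g: print(''.join('%x'%(v//16) for v in row))
```

```text
circle rack x,y,r mm -13.9 -45.4 27.625
change [    0   104   110   316 17686] [ 35. 265.] rack -0.257 0.547
change [280 172  22  28 312] [291. 186.] rack 0.035 -0.051
change [285 230  37  28 679] [302. 244.] rack -0.105 -0.1
change [ 221  252  192  110 6900] [332. 292.] rack -0.207 -0.187
change [394 271  11  41 374] [399. 292.] rack -0.186 -0.347
change [408 278   5  37 123] [410. 296.] rack -0.191 -0.374
change [ 200  396  127   24 2322] [255. 409.] rack -0.501 -0.046
98999999999999999999999989999999999999999999999999999
99999999999999999999999999999999999999999999999999999
99999999999999999999999999999999999999999999999999999
77777777777787777788777887777888788887788888888888888
55555555555555555555555555555566566655555555555555555
44444444444444444457654444445666567665444444455444444
44444444444444444358743333466665556677544444466444444
55555555555544444468754445665555544567754444588544444
76666666666655555578755556655555544456776555687555555
77777778888767778778755566555665555545688655687555555
77777799aaa999999999755566556665555555678755587555555
777679aaaaa9999999997556655666
[... 835 characters left out ...]
7777899a9999aa973222247777777799a9888999985333335666
777777788777789a963233577777777788777789a997433356666
777777777777778aa964446777777777777777779a98544466666
7777777777777779aa86567777777777777777779a99755566666
7777777777777779aa999998788777777777777789aa988777766
7778899877777789aaaaaaa999999988877777789aaaa99999888
778aaaaa988888aaaaaaaaaaaaaaaaa998787899aaaa999999999
889aaaaaaaa9aaaaaaaaaaaaaaaaaaaaaa9999aaaaa9999999999
aaaaaaaaaaaaaaaaaaaaaaaaaaaaaaaaaaaaaaaaaaa9999999999
aaaaaaaaaaaaaaaaaaaaaaaaaaaaaaa9aaaaaaaaaaaa999999999
aaaaaaaaaaaaaaaaaaaaaaaaaaaaaaaaaaaaaaaaaaaa999999999
aaaaaaaaaaaaaaaaaaaaaaaaaaaaaaaaaaaaaaaaaaaaa99999999
aaaaaaaaaaaaaaaaaaaaaaaaaaaaaaaaaaaaaaaaaaaaaa9999999
```

The rectified top view shows the ring in the third gap with its centre at about rack (38,-37) mm, and nothing remains at its old place. The robot is clear, so I hand in.

```bash
python3 -c "
from plant import bot;print(bot.finish_job())"
```

```text
the job is handed in; nothing more can be done
None
```

The ring mould is in the third gap, against the back rail, and the job is handed in at about 25 s of the 61 s allowed. No verdict is reported.

**What I did:** The grey ball-topped post was at the left end, so I slid the shut fingertip from cap_left to cap_middle to cap_right, pressing each at about 1.1–1.3 N. I then lowered the fingertip inside the open ring and pushed on its inner wall along the table into the gap. The rail answered with about 4 N. I backed off inside the ring, lifted out and moved clear.

**Last checks:**
- **Ring position:** the rectified top view puts its centre at about rack (38, -37) mm. The targets are 37 mm against the back and -40 ± 12 mm across. This was read by eye from a coarse 3 mm grid.
- **Other loose things:** before and after top views show differences only at the ring's old and new places and in areas I put down to the arm and its shadow. One of those areas lies beside the brush, but the arm was never near it.

**What disagreed or failed:**
- **Fingertip height:** the shut fingertip was about 20 mm above the reported TCP, so I found the press height by force.
- **Circle detection:** the automatic circle fit on the last pictures gave false circles and was not used.
- **Picture limit:** the final pictures could not be viewed because the limit of 12 was reached.

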